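# Nip the pasted boards in the bench press

## Robot

A 7-joint arm with a two-finger parallel gripper is mounted at the origin on the work surface. World frame = base frame: x ahead of the robot, y to its left, z up, the work surface at z = 0. Lengths are in m, angles in rad, forces in N, time in s.
With the tool pointing down it reaches from about 0.425 to 0.925 m from the base axis. Payload 6.8 kg.
Tool frame: the origin (TCP) lies at the very end of the fingers, on their centre line; the grasp point (between the pads) lies 19 mm behind it; z points along the fingers, y is the line along which they close (so a half turn about z gives the same grasp; the last joint's range is limited). The gripper opens to 85 mm and grips with 20 to 120 N. Pads are 22 mm wide; open, the fingers measure 114 mm over their backs; the gripper's body (76 mm by 85 mm) begins 54 mm behind the grasp point. The pads swing forward as they close: fully open they stand 13 mm farther back than shut.
Start: joints at [1.235, 0.477, 0.022, 1.555, -0.011, 1.109, -0.083], TCP at [0.152, -0.658, 0.231] pointing down, gripper open.
Joint ranges: [-2.96, 2.96], [-0.34, 2.1], [-1.41, 1.46], [0.24, 2.44], [-1.37, 4.51], [0.17, 1.92], [-2.96, 2.96]. Speed limits (rad/s): [2.39, 2.39, 3.14, 3.14, 3.14, 3.14, 3.14].

## Interface

Orientations are given as a rotation vector (axis times angle).
In Python, from bench import monitor, optics, r gives the robot as it stands.
- The arm moves only by the shell command python3 -m crank 'ROWS' [OPENING] [FORCE]. ROWS is JSON, a list of rows, each a list of 2 entries, a list of its own where there are three numbers: the shift along the tool's x, y, z in cm, then the turn, a rotation vector about the tool's x, y, z in rad. A call has 1 to 5 rows; each row shifts and turns the commanded pose from where the row before left it, along the tool's axes as they then stand; what a row does not reach is not made up. A row lasts 1/10 s, in which the tool goes at most 50 mm and 8.59 degrees, less where a joint would pass 70% of its speed; a pose out of reach is approached as far as the arm can. A call is refused whole if a number of a shift passes 5 or a number of a turn 0.15, either way. A call with a gripper value outside its range is refused whole. OPENING is the finger opening in cm, from 0 to 8.54, set as the call begins (- or left out, the last holds). The fingers move at their own pace and stop on an object; FORCE is the grip in N (left out, the last holds). Time passes only in rows, so rows that do not move let the fingers close. It gives the time, the measured TCP pose, the force, the opening and the grip force at its end, in the units of the state.
- monitor.get_obs(): the state, without advancing time (a new reading comes with each control period).
- optics.grab_frame(name): name is "scene" or "side" or "wrist"; returns (picture, depth): 480x640x3 uint8, red, green, blue; 480x640 float32, m along the optical axis (not along the pixel's ray), 0 where there is no reading.
- optics.camera_model(name): a dict with "vertical_fov" (degrees; the focal length in pixels is half the picture's height over the tangent of half this angle, whatever the lens; pixels are square), "cx", "cy" (the principal point, pixels), "R" (3x3) and "t" (3): a world point X has camera coordinates R X + t; the wrist camera has in their place "hand_eye" (4x4, takes a point from camera to tool coordinates, whose origin is the TCP and whose axes are the flange's). Camera axes: x right, y down, z forward; pixel columns grow to the right and rows downward; lengths in m; the calibration is good to about 2 mm. A picture is of the moment at which its call begins: read the wrist's pose just before it. camera_model takes no time and is no camera call.
- r.hand_in(): hands the job in; it is judged then, once.
The state is a dict: "clock": time; "joints": joint angles; "qvel": joint speeds; "tau": joint torques, N m; "tcp_pos": TCP position; "orientation": TCP orientation; "contact_force": force on the tool from outside, world axes, zero at the start; "moment": the same for the moment, N m; "grip_width": finger opening in m; "gripper_force": force on a finger pad.
Only numpy, scipy, OpenCV 4.12 (cv2) and the standard library are available. Lean on these libraries where they do the work, as an engineer would, in place of code of your own. Each camera call takes 0.05 s, during which the arm holds its last target. There are 200 camera calls.

## Task

Close the bench press on the stack of pasted boards: first swing the folded grip on the handwheel up until it stands fully upright, then wind the wheel clockwise by it until the platen grips the stack firmly. Stop as soon as the wheel has clearly stiffened, without over-tightening, then let go and leave the things around the press where they are.

Things in the scene. Friction and masses are not known exactly. Their poses are not given: they have to be found in the camera images.
- press: Bench press: grey frame, base plate 200 x 270 mm, 20 mm thick, two round columns and a 270 x 60 mm crossbar (long way along its y) with its top 180 mm above the table, column nuts to 192 mm. Origin: centre of its underside, under the wheel's axis. In it, on a plywood packing board of unknown height, lies the stack: boards and paper, 140 x 170 x 30 mm.
- wheel_axis (a point): Point on the upright axis of the handwheel, level with the grip's pivot, 232 mm above the table. The wheel, a dark steel disc 170 mm across and 12 mm thick, lies level on top of the press, upper face 24 mm below this point; it stays at that height as it turns. Nothing of the press stands above the wheel and its grip.
- grip_pivot (a point): Pivot of the folding grip on the wheel, 72 mm from the wheel's axis, 24 mm above the wheel's upper face, between two small steel lugs (8 mm taller than the pivot, 24 mm wide together, 14 mm deep). Turns with the wheel. The pivot line is level and square to the line from here to the axis.
- grip_middle (a point): Point on the grip's centre line, 48 mm from the pivot: hold here. The grip is a black sleeve, 20 mm in diameter, from 16 to 76 mm from the pivot; its steel stem ends at 80 mm. The sleeve spins freely about its own centre line, so a hand can go round with the wheel without turning. Folded, it lies level from the pivot to the wheel's axis, its underside 14 mm above the disc.
- grip (a joint): Folding of the grip about its level pivot, rad: 0 = folded flat over the wheel, 1.571 = upright, its stop. It starts between 0 and 0.25. The pivot is stiff (0.08 N m, about 2 N at the middle) and stays where it is left.
- wheel (a joint): Turn of the handwheel, rad, 0 at the start, growing clockwise seen from above; a turn lowers the platen 24 mm. Running free it takes about 5 to 6 N along the circle at the upright grip; it stays where it is left, also under load. The stack stops the platen 0.6 to 1.4 turns from the start; then it stiffens by about 1 N per 0.1 rad.
- platen: Steel pressing plate on stiff spring washers, 185 x 150 x 16 mm, level on the axis; origin: centre of its underside, 100 mm above the table at the start. It meets the stack 14 to 32 mm lower. Each 19 N of pressing force adds 1 N along the circle at the grip. A firm nip is 40 to 160 N (2 to 8 N more at the grip than running free; aim for 5 N more). Over 220 N (11.5 N more) spoils the boards.
- brush: Bystander: flat pasting brush, 150 mm wide, about 75 mm long and 14 mm high, lying beside the press; origin at the centre of its wooden stock's underside.
- tea: Bystander: green drink bottle, 62 mm in diameter, 190 mm high, standing beside the press; origin at the centre of its underside.
- cardtray: Bystander: open cardboard tray, 160 x 110 x 40 mm, beside the press; origin at the centre of its underside.

How it is judged:
By the outcome, as a careful person would: the job done as asked, in the order asked, and still so for the second after the job is handed in, with the robot touching nothing.
It also fails if it takes over 72 s, if anything falls off the work surface, if the arm or the gripper's body presses on something with over 40 N, if the wrist force passes 120 N, or if a joint passes its speed limit or range.

## Working session

There is one attempt and no reset: what is moved stays moved. The work goes in short steps, Python scripts to look and compute and a shell command to move; the robot and the scene stay as the last step left them, time stands still between calls to the robot, and variables do not carry over. Pictures are saved under pics/ and viewed, at most 10 in all, crops included, and the job is handed in when it is done.

```bash
ls; mkdir -p pics; python3 - <<'E'
from bench import monitor, optics, r
import cv2,numpy as np
o=monitor.get_obs();print(o)
ims=[]
for n in("scene","side"):
    p,d=optics.grab_frame(n);np.savez("%s0.npz"%n,p=p,d=d);cv2.imwrite("pics/%s0.png"%n,p[:,:,::-1]);print(n,optics.camera_model(n))
print(optics.camera_model("wrist"))
E
```

```text
pics
{'clock': 0.0, 'joints': array([ 1.23489586,  0.47776026,  0.02233846,  1.55647516, -0.0114856 ,
        1.10931444, -0.08307206]), 'qvel': array([-0.00231132, -0.00046064,  0.0004779 ,  0.00214982,  0.00042392,
        0.0024151 ,  0.00048473]), 'tau': array([-1.04982093e-03, -5.96454155e+01,  1.60773374e+00, -2.81196588e+01,
        1.24791704e-02,  9.35071061e-03,  4.14354042e-05]), 'tcp_pos': array([ 0.15228232, -0.65697408,  0.23034241]), 'orientation': array([-3.11944329e+00, -3.56939672e-01,  5.55292737e-04]), 'contact_force': array([-0.33710534,  0.78311883,  0.04052372]), 'moment': array([-0.03207303, -0.01927763, -0.01371831]), 'gripper_force': 0.0, 'grip_width': 0.08482116501930465}
scene {'vertical_fov': 42.417375190705286, 'cx': 312.77914391941425, 'cy': 239.50458110921485, 'R': array([[ 0.38389846,  0.92335424,  0.00623919],
       [ 0.63662104, -0.25977845, -0.72610523],
       [-0.66883154,  0.28272268, -0.68755528]]), 't': array([-0.27578147, -0.29417697,  1.82146237])}
side {'vertical_fov': 43.331986205958074, 'cx': 328.1970746603912, 'cy': 236.59280872149012, 'R': array([[-8.56604389e-01, -5.15973704e-01,  2.39990146e-04],
       [-2.92205994e-01,  4.84728358e-01, -8.24411351e-01],
       [ 4.25258248e-01, -7.06264508e-01, -5.65991048e-01]]), 't': array([0.57713711, 0.2966873 , 0.98512068])}
{'vertical_fov': 69.44221029045495, 'cx': 319.3650193090666, 'cy': 236.7004175979744, 'hand_eye': array([[ 3.61380962e-04, -9.62316664e-01, -2.71931072e-01,
         6.86831847e-02],
       [ 9.99999884e-01,  2.61558344e-04,  4.03333706e-04,
        -1.17739706e-03],
       [-3.17008905e-04, -2.71931187e-01,  9.62316647e-01,
        -1.41990317e-01],
       [ 0.00000000e+00,  0.00000000e+00,  0.00000000e+00,
         1.00000000e+00]])}
```

View pics/scene0.png

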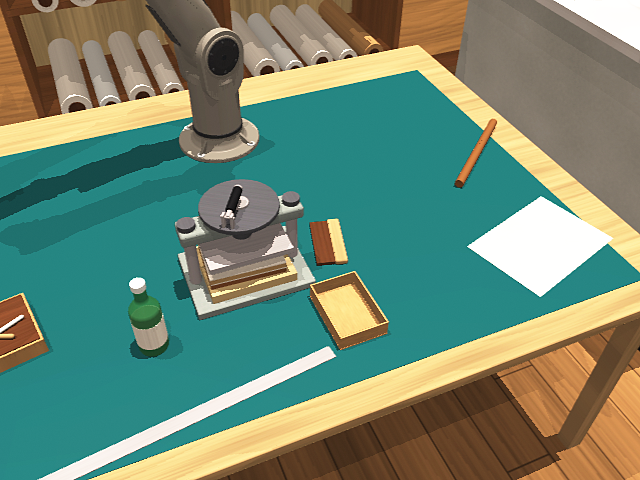

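View pics/side0.png

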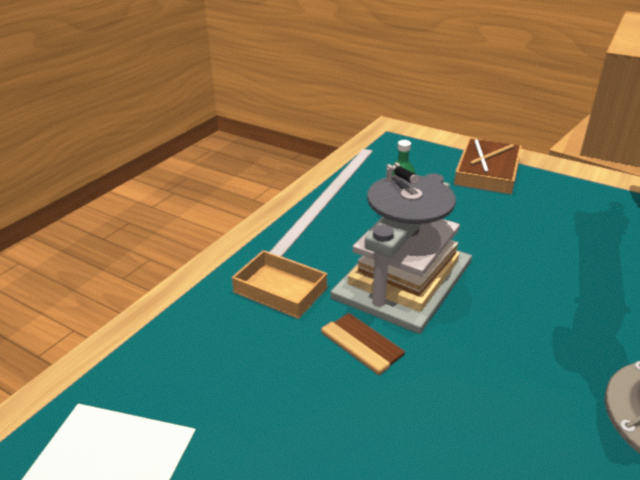

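Scene view: wheel disc about (239,206), lugs at (228,215), black sleeve up to (237,188), bottle (148,320), tray (348,310), brush (328,242). Side view: disc about (411,197), lugs (393,174), sleeve (404,174). The lugs are on the far side of the wheel from the robot.

```bash
cat > h.py <<'E'
import numpy as np,cv2
from bench import monitor, optics, r
from scipy.spatial.transform import Rotation as Ro
def cloud(p,d,m,T=None):
    f=240/np.tan(np.radians(m["vertical_fov"]/2)); v,u=np.mgrid[:480,:640]
    c=np.stack([(u-m["cx"])/f*d,(v-m["cy"])/f*d,d],-1)
    return (c-m["t"])@m["R"] if T is None else c@T[:3,:3].T+T[:3,3]
def tool():
    o=monitor.get_obs();T=np.eye(4);T[:3,:3]=Ro.from_rotvec(o["orientation"]).as_matrix();T[:3,3]=o["tcp_pos"];return T,o
def wrist():
    T,o=tool();p,d=optics.grab_frame("wrist");m=optics.camera_model("wrist");return p,d,cloud(p,d,m,T@m["hand_eye"])
def circ(X):  # circle from boundary of the band's points
    (c,R)=cv2.minEnclosingCircle(X[:,:2].astype(np.float32));return c,R
E
python3 - <<'E'
from h import *
for n in("scene","side"):
    z=np.load(n+"0.npz");p,d=z["p"],z["d"];X=cloud(p,d,optics.camera_model(n))
    box=(d>0)&(X[...,0]>.3)&(X[...,0]<1.1)&(abs(X[...,1])<.6)
    val=p.max(-1).astype(int)
    b=box&(abs(X[...,2]-.208)<.006)
    k=cv2.morphologyEx(b.astype(np.uint8),cv2.MORPH_OPEN,np.ones((3,3)))
    nn,l,s,ce=cv2.connectedComponentsWithStats(k);i=1+s[1:,4].argmax();P=X[l==i];print(n,"disc",circ(P),np.median(P[:,2]),s[i])
    c=np.array(circ(P)[0])
    g=box&(X[...,2]>.217)&(X[...,2]<.33)&(np.hypot(*(np.moveaxis(X[...,:2]-c,-1,0)))<.1)
    blk=g&(val<55); lug=g&(val>90)
    for q,nm in((blk,"black"),(lug,"lug")):
        if q.sum():print(nm,q.sum(),X[q].mean(0),X[q].min(0),X[q].max(0), np.linalg.svd(X[q]-X[q].mean(0),full_matrices=False)[2][0])
    for nm,q in(("green",box&(p[...,1]>p[...,0]*1.8)&(p[...,1]>p[...,2]*1.3)&(X[...,2]>.03)),("above20",box&(X[...,2]>.012)&(X[...,2]<.05)&(p[...,0]>p[...,2]*1.5))):
        nn,l,s,ce=cv2.connectedComponentsWithStats(q.astype(np.uint8))
        for i in range(1,nn):
            if s[i,4]>150:Q=X[l==i];print(nm,np.median(Q,0).round(3),Q.min(0).round(3),Q.max(0).round(3))
E
```

```text
scene disc ((0.5435787439346313, -0.09620045870542526), 0.08823306113481522) 0.20892314982238375 [ 198  179   81   55 2930]
black 230 [ 0.56972191 -0.11125576  0.24707353] [ 0.53960159 -0.135191    0.23247746] [ 0.59578468 -0.0885897   0.25834922] [ 0.8081384  -0.56432535 -0.16866898]
lug 165 [ 0.59778449 -0.13208143  0.2351306 ] [ 0.53512132 -0.14964757  0.21711315] [ 0.61718938 -0.08582368  0.25676518] [ 0.79696943 -0.5629148  -0.21901293]
green [ 0.686 -0.335  0.127] [ 0.655 -0.365  0.09 ] [ 0.703 -0.305  0.176]
above20 [0.437 0.557 0.023] [0.391 0.519 0.012] [0.469 0.599 0.035]
above20 [0.527 0.129 0.015] [0.45  0.083 0.012] [0.607 0.17  0.022]
above20 [ 0.619 -0.116  0.042] [ 0.465 -0.195  0.017] [0.631 0.008 0.05 ]
above20 [0.756 0.069 0.03 ] [0.643 0.011 0.012] [0.831 0.124 0.047]
above20 [ 0.571 -0.574  0.042] [ 0.454 -0.6    0.012] [ 0.617 -0.537  0.05 ]
side disc ((0.5426936149597168, -0.0942864716053009), 0.08672616630792618) 0.20841620620289406 [ 368  176   88   46 2976]
black 144 [ 0.56998218 -0.10456202  0.24461459] [ 0.54802769 -0.12460849  0.23222654] [ 0.59394599 -0.08569445  0.25462343] [-0.81649858  0.55098609  0.17246565]
lug 170 [ 0.57617327 -0.11234543  0.23935994] [ 0.53355243 -0.14638598  0.21707576] [ 0.61632756 -0.08174103  0.25505014] [-0.85442761  0.48555229  0.18491196]
green [ 0.661 -0.325  0.147] [ 0.551 -0.345  0.118] [ 0.682 -0.105  0.252]
above20 [ 0.535 -0.559  0.038] [ 0.457 -0.6    0.012] [ 0.615 -0.529  0.05 ]
above20 [0.746 0.077 0.029] [0.665 0.012 0.012] [0.829 0.129 0.045]
above20 [ 0.474 -0.014  0.042] [ 0.46  -0.189  0.019] [0.55  0.008 0.05 ]
above20 [ 0.6   -0.002  0.042] [ 0.57  -0.051  0.019] [0.643 0.005 0.05 ]
above20 [0.531 0.14  0.015] [0.458 0.09  0.012] [0.608 0.174 0.02 ]
```

Axis ≈ (0.543,-0.095), grip direction about −34.5° and fold ≈ 0.2 rad. Disc radius and heights match the given sizes. Plan: tool down, pads across the grip, arc it up, and crank with a fixed hand. First I raise and turn.

```bash
python3 -m crank '[[[0,0,-2],[0,0,0.14]],[[0,0,-2],[0,0,0.14]],[[0,0,-2],[0,0,0.14]],[[0,0,-2],[0,0,0.14]],[[0,0,-2],[0,0,0.14]]]' 6; python3 -m crank '[[[0,0,-1],[0,0,0.13]],[[0,0,0],[0,0,0]],[[0,0,0],[0,0,0]]]'
cat >> h.py <<'E'
def go(x,y,z):
    T,o=tool();s=T[:3,:3].T@(np.array([x,y,z])-T[:3,3])*100
    a=T[:3,0];print("t",o["clock"],"shift cm",s.round(2),"xaxis deg",np.degrees(np.arctan2(a[1],a[0])).round(1),"zaxis",T[:3,2].round(3),"q",o["joints"].round(2),"F",o["contact_force"].round(2))
E
python3 -c "
from h import *
go(.51,-.07,.335)"
```

```text
clock: 0.6
tcp_pos: [0.1524, -0.6572, 0.3315]
orientation: [-3.051, 0.743, 0.001]
contact_force: [0.1, 0.1, -0.5]
grip_width: 0.0602
gripper_force: 0.0
clock: 0.9
tcp_pos: [0.1525, -0.6572, 0.3405]
orientation: [-3.001, 0.926, 0.001]
contact_force: [-1.0, 0.4, -0.5]
grip_width: 0.06
gripper_force: 0.0
t 0.9 shift cm [ -3.55 -68.65   0.59] xaxis deg -34.3 zaxis [-0.     0.001 -1.   ] q [ 1.11  0.41  0.2   1.43 -0.08  1.32 -0.85] F [-0.99  0.38 -0.48]
```

```bash
R='';
python3 -m crank '[[[0.12,-3.8,0],[0,0,0]],[[0.12,-3.8,0],[0,0,0]],[[0.12,-3.8,0],[0,0,0]],[[0.12,-3.8,0],[0,0,0]],[[0.12,-3.8,0],[0,0,0]]]' >/dev/null
python3 -m crank '[[[0.12,-3.8,0],[0,0,0]],[[0.12,-3.8,0],[0,0,0]],[[0.12,-3.8,0],[0,0,0]],[[0.12,-3.8,0],[0,0,0]],[[0.12,-3.8,0],[0,0,0]]]'
python3 -c "
from h import *
go(.555,-.105,.335)"
```

```text
clock: 1.9
tcp_pos: [0.3778, -0.3494, 0.3401]
orientation: [-3.001, 0.927, 0.003]
contact_force: [0.8, 0.4, -0.3]
grip_width: 0.0601
gripper_force: 0.0
t 1.9 shift cm [  0.86 -30.18   0.51] xaxis deg -34.3 zaxis [-0.002  0.001 -1.   ] q [ 0.64  0.12 -0.02  1.79  0.    1.23 -1.55] F [ 0.84  0.4  -0.33]
```

```bash

python3 -m crank '[[[0.1,-3.8,0],[0,0,0]],[[0.1,-3.8,0],[0,0,0]],[[0.1,-3.8,0],[0,0,0]],[[0.1,-3.8,0],[0,0,0]],[[0.1,-3.8,0],[0,0,0]]]' >/dev/null
python3 -m crank '[[[0.1,-3.8,0],[0,0,0]],[[0.1,-3.8,0],[0,0,0]],[[0.1,-3.6,0],[0,0,0]],[[0,0,0],[0,0,0]],[[0,0,0],[0,0,0]]]'
python3 - <<'E'
from h import *
go(.56,-.108,.26)
p,d,X=wrist();np.savez("w1.npz",p=p,d=d,X=X)
cv2.imwrite("pics/w1.png",p[:,:,::-1])
b=(d>0)&(abs(X[...,2]-.208)<.006);P=X[b];print("disc",len(P),P.min(0),P.max(0))
g=(d>0)&(X[...,2]>.217)&(X[...,2]<.27)&(np.hypot(X[...,0]-.543,X[...,1]+.095)<.1);v=p.max(-1)
for q in(g&(v<55),g&(v>=90)):
    if q.sum():Q=X[q];print(len(Q),Q.mean(0),Q.min(0),Q.max(0),np.linalg.svd(Q-Q.mean(0),full_matrices=False)[2][0])
E
```

```text
clock: 2.9
tcp_pos: [0.5549, -0.1062, 0.3399]
orientation: [3.002, -0.925, -0.004]
contact_force: [0.4, -0.9, 0.2]
grip_width: 0.0602
gripper_force: 0.0
t 2.9 shift cm [ 0.54 -0.14  7.99] xaxis deg -34.3 zaxis [-0.002  0.    -1.   ] q [ 0.27  0.22 -0.23  1.67  0.05  1.26 -2.14] F [ 0.43 -0.86  0.2 ]
disc 27244 [ 0.45859454 -0.18026927  0.20219506] [ 0.62759245 -0.01218439  0.21396688]
1224 [ 0.58765952 -0.12553883  0.24033466] [ 0.53321426 -0.14880736  0.2179598 ] [ 0.61376541 -0.08480186  0.2546579 ] [-0.80754277  0.56140327  0.18083427]
```

View pics/w1.png

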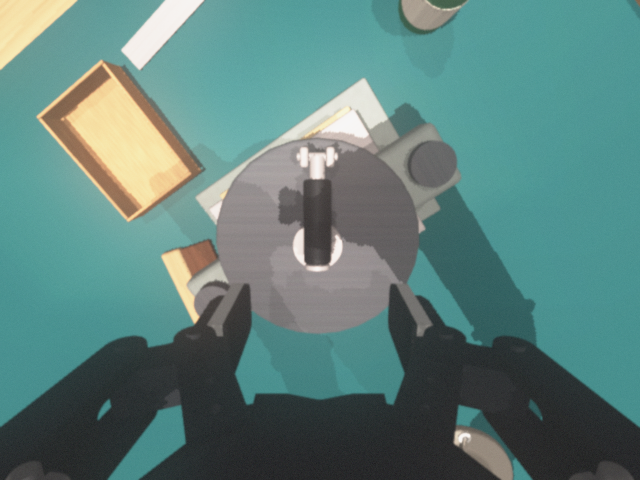

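Wrist view: the sleeve runs (317,180)–(317,265), with the lugs at (318,155). It is well aligned with the fingers' centre, and the disc centre (0.543,-0.096) is confirmed. Descending and gripping.

```bash

python3 -m crank '[[[0.3,-0.05,3],[0,0,0]],[[0.3,-0.05,3],[0,0,0]],[[0.28,-0.04,3],[0,0,0]],[[0,0,1.8],[0,0,0]],[[0,0,1],[0,0,0]]]'
python3 -m crank '[[[0,0,0],[0,0,0]],[[0,0,0],[0,0,0]],[[0,0,0],[0,0,0]],[[0,0,0],[0,0,0]],[[0,0,0],[0,0,0]]]' 1 25
python3 - <<'E'
from h import *
go(.5634,-.110,.222)
p,d,X=wrist();cv2.imwrite("pics/w2.png",p[:,:,::-1])
# arc table: grasp point moves about the pivot, tool orientation fixed
th=np.array([.18,.4,.6,.8,1.0,1.2,1.4,1.571,1.62]);a=np.c_[-4.8*np.cos(th),-4.8*np.sin(th)]
print(np.diff(a,axis=0).round(2))
E
```

```text
clock: 3.45
tcp_pos: [0.5614, -0.1124, 0.2211]
orientation: [2.998, -0.934, -0.005]
contact_force: [-0.3, -0.8, 0.6]
grip_width: 0.0602
gripper_force: 0.0
clock: 3.95
tcp_pos: [0.5642, -0.1105, 0.2244]
orientation: [-3.0, 0.931, -0.004]
contact_force: [1.4, 0.4, 2.3]
grip_width: 0.0192
gripper_force: 25.4
t 3.95 shift cm [-0.1   0.    0.24] xaxis deg -34.5 zaxis [ 0.003 -0.    -1.   ] q [ 0.27  0.33 -0.23  1.8   0.09  1.02 -2.16] F [1.39 0.37 2.29]
[[ 0.3  -1.01]
 [ 0.46 -0.84]
 [ 0.62 -0.73]
 [ 0.75 -0.6 ]
 [ 0.85 -0.43]
 [ 0.92 -0.26]
 [ 0.82 -0.07]
 [ 0.24  0.01]]
```

View pics/w2.png

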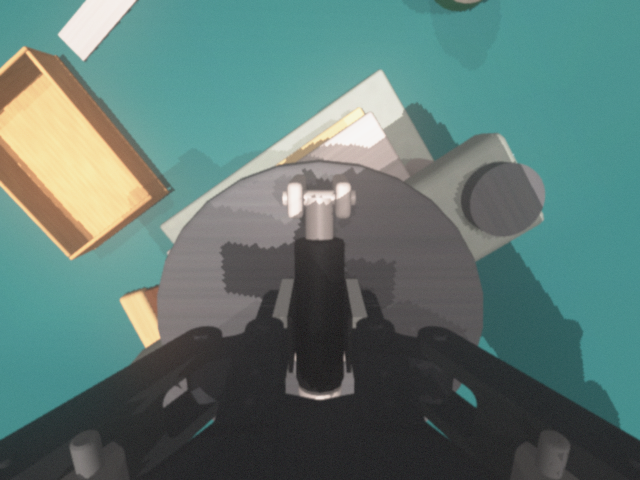

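Sleeve is held between the pads at (320,300), lugs at (318,200). Now arcing it up about the pivot.

```bash

python3 -m crank '[[[0.15,0,-0.5],[0,0,0]],[[0.15,0,-0.5],[0,0,0]],[[0.23,0,-0.42],[0,0,0]],[[0.23,0,-0.42],[0,0,0]]]'
python3 -m crank '[[[0.31,0,-0.37],[0,0,0]],[[0.31,0,-0.36],[0,0,0]],[[0.37,0,-0.3],[0,0,0]],[[0.38,0,-0.3],[0,0,0]]]'
python3 -m crank '[[[0.42,0,-0.22],[0,0,0]],[[0.43,0,-0.21],[0,0,0]],[[0.46,0,-0.13],[0,0,0]],[[0.46,0,-0.13],[0,0,0]],[[0,0,0],[0,0,0]]]'
python3 -c "
from h import *
go(.602,-.137,.261)"
```

```text
clock: 4.4
tcp_pos: [0.569, -0.114, 0.2413]
orientation: [-3.0, 0.93, 0.004]
contact_force: [1.8, 4.3, -6.9]
grip_width: 0.0188
gripper_force: 24.7
clock: 4.8
tcp_pos: [0.5798, -0.1213, 0.2546]
orientation: [-3.0, 0.93, 0.006]
contact_force: [-0.1, 5.6, -5.7]
grip_width: 0.0189
gripper_force: 24.6
clock: 5.3
tcp_pos: [0.5952, -0.1318, 0.2624]
orientation: [-2.999, 0.931, 0.003]
contact_force: [-1.7, 5.1, -0.6]
grip_width: 0.0189
gripper_force: 24.6
t 5.3 shift cm [0.86 0.04 0.13] xaxis deg -34.5 zaxis [-0.001  0.002 -1.   ] q [ 0.28  0.35 -0.21  1.67  0.08  1.13 -2.13] F [-1.71  5.1  -0.61]
```

```bash

python3 -m crank '[[[0.45,0,0],[0,0,0]],[[0.4,0,0],[0,0,0]],[[0.15,0,0],[0,0,0]],[[0,0,0],[0,0,0]]]'
python3 -m crank '[[[0.2,0,0],[0,0,0]],[[0,0,0],[0,0,0]],[[0,0,0],[0,0,0]]]'
python3 - <<'E'
from h import *
go(.602,-.137,.261)
p,d=optics.grab_frame("side");q,d2=optics.grab_frame("scene")
cv2.imwrite("pics/u1.png",np.hstack([cv2.resize(p[90:240,320:520],(400,300),interpolation=2),cv2.resize(q[120:270,140:340],(400,300),interpolation=2)])[:,:,::-1])
E
```

```text
clock: 5.7
tcp_pos: [0.6033, -0.1373, 0.2629]
orientation: [-2.999, 0.931, 0.002]
contact_force: [-2.5, 5.1, 1.5]
grip_width: 0.0178
gripper_force: 24.7
clock: 6.0
tcp_pos: [0.6046, -0.1382, 0.2629]
orientation: [-3.0, 0.93, 0.004]
contact_force: [-3.9, 6.2, 3.0]
grip_width: 0.0174
gripper_force: 24.6
t 6.0 shift cm [-0.28  0.05  0.19] xaxis deg -34.5 zaxis [-0.002  0.002 -1.   ] q [ 0.28  0.37 -0.21  1.64  0.08  1.14 -2.12] F [-3.88  6.23  3.02]
```

View pics/u1.png

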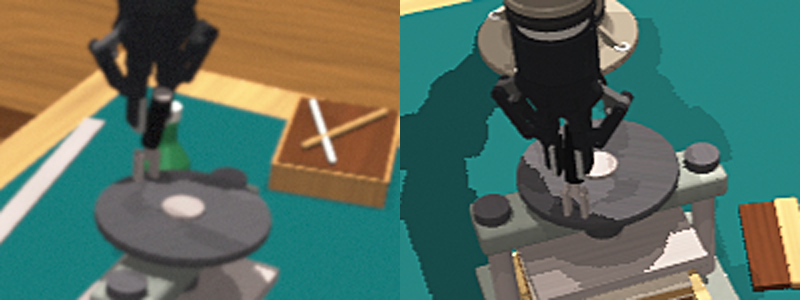

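Side crop: lugs at (147,165), grip end at (160,95), which looks like it leans inward. I'll measure the lean in 3D.

```bash
python3 - <<'E'
from h import *
A=np.array([.543,-.096]);u=np.array([.822,-.57])
p,d=optics.grab_frame("side");X=cloud(p,d,optics.camera_model("side"))
rad=(X[...,:2]-A)@u; tan=(X[...,:2]-A)@np.array([.57,.822])
b=(d>0)&(X[...,2]>.215)&(X[...,2]<.33)
for v in range(128,182,3):
    w=[(u_,X[v,u_,2].round(3),rad[v,u_].round(3),tan[v,u_].round(3),int(p[v,u_].max())) for u_ in range(386,410,3) if b[v,u_] and abs(tan[v,u_])<.012]
    if w:print(v,*w)
p2,d2,X2=wrist();cv2.imwrite("pics/w3.png",p2[:,:,::-1])
E
```

```text
128 (398, np.float64(0.312), np.float64(0.083), np.float64(-0.008), 63) (401, np.float64(0.314), np.float64(0.077), np.float64(-0.012), 27)
131 (398, np.float64(0.304), np.float64(0.086), np.float64(-0.011), 137) (401, np.float64(0.309), np.float64(0.074), np.float64(-0.01), 32) (404, np.float64(0.313), np.float64(0.064), np.float64(-0.011), 29)
134 (398, np.float64(0.312), np.float64(0.059), np.float64(0.005), 91) (401, np.float64(0.312), np.float64(0.058), np.float64(-0.001), 88) (404, np.float64(0.309), np.float64(0.061), np.float64(-0.009), 57)
137 (398, np.float64(0.31), np.float64(0.051), np.float64(0.009), 115) (401, np.float64(0.31), np.float64(0.049), np.float64(0.004), 138) (404, np.float64(0.309), np.float64(0.049), np.float64(-0.003), 134)
140 (395, np.float64(0.301), np.float64(0.059), np.float64(0.011), 60) (398, np.float64(0.306), np.float64(0.047), np.float64(0.011), 55) (401, np.float64(0.307), np.float64(0.043), np.float64(0.007), 103) (404, np.float64(0.304), np.float64(0.047), np.float64(-0.002), 82)
143 (395, np.float64(0.296), np.float64(0.057), np.float64(0.012
[... 1836 characters left out ...]
 51) (398, np.float64(0.246), np.float64(0.061), np.float64(-0.001), 77)
167 (392, np.float64(0.24), np.float64(0.064), np.float64(0.01), 104) (395, np.float64(0.238), np.float64(0.065), np.float64(0.003), 102) (398, np.float64(0.236), np.float64(0.066), np.float64(-0.004), 99)
170 (392, np.float64(0.232), np.float64(0.066), np.float64(0.009), 108) (395, np.float64(0.224), np.float64(0.077), np.float64(-0.005), 97) (398, np.float64(0.229), np.float64(0.066), np.float64(-0.005), 102)
173 (395, np.float64(0.218), np.float64(0.076), np.float64(-0.005), 91) (398, np.float64(0.223), np.float64(0.065), np.float64(-0.005), 101)
176 (398, np.float64(0.216), np.float64(0.066), np.float64(-0.006), 95)
```

View pics/w3.png

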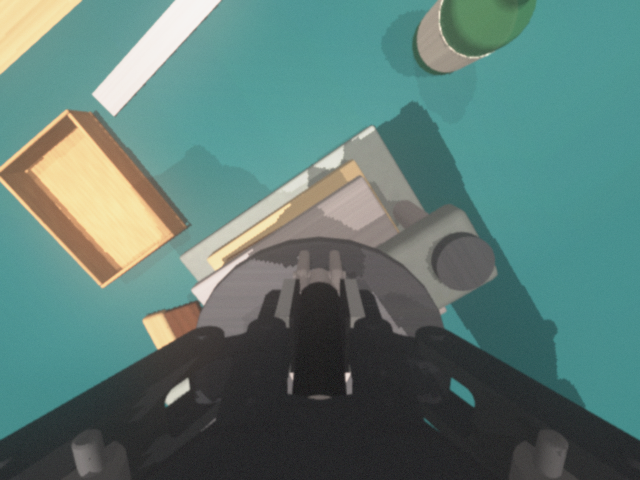

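The grip leans about 0.25 rad short of upright: the sleeve has slipped to the inner edge of the pads. I'll regrasp with the tool tilted along the sleeve, then rotate tool and grip together about the pivot.

```bash

python3 -m crank '[[[0,0,0],[0,0,0]],[[0,0,0],[0,0,0]],[[0,0,0],[0,0,0]],[[-0.5,0,0.14],[0,0.125,0]],[[-0.5,0,0.14],[0,0.125,0]]]' 5 60
python3 -m crank '[[[0,0,0],[0,0,0]],[[0,0,0],[0,0,0]]]'
python3 - <<'E'
from h import *
T,o=tool();A=np.array([.543,-.096]);u=np.array([.824,-.566])
print("rad",(T[:2,3]-A)@u,"tan",(T[:2,3]-A)@[.566,.824],T[2,3],T[:3,2],o["contact_force"])
go(*(A+.0648*u),.2601)
E
```

```text
clock: 6.7
tcp_pos: [0.5984, -0.1354, 0.2591]
orientation: [2.906, -0.906, 0.374]
contact_force: [-0.8, -0.9, -0.2]
grip_width: 0.0499
gripper_force: 0.0
clock: 6.9
tcp_pos: [0.5969, -0.1342, 0.259]
orientation: [2.909, -0.902, 0.365]
contact_force: [-0.2, -0.6, 0.6]
grip_width: 0.05
gripper_force: 0.0
rad 0.0660107518902884 tan -0.00096921961865963 0.25900982050390753 [ 0.20353462 -0.14046206 -0.96893966] [-0.16991855 -0.62255824  0.57385108]
t 6.9 shift cm [-0.09 -0.1  -0.14] xaxis deg -34.5 zaxis [ 0.204 -0.14  -0.969] q [ 0.21  0.24 -0.19  1.85  0.24  0.85 -2.28] F [-0.17 -0.62  0.57]
```

```bash

python3 -m crank '[[[0,0,0],[0,0,0]],[[0,0,0],[0,0,0]],[[0,0,0],[0,0,0]],[[0,0,0],[0,0,0]],[[0,0,0],[0,0,0]]]' 1 60
python3 -m crank '[[[0.145,0,0],[0,-0.05,0]],[[0.145,0,0],[0,-0.05,0]],[[0.145,0,0],[0,-0.05,0]],[[0,0,0],[0,0,0]]]'
python3 -m crank '[[[0.145,0,0],[0,-0.05,0]],[[0.145,0,0],[0,-0.05,0]],[[0,0,0],[0,0,0]],[[0,0,0],[0,0,0]]]'
python3 - <<'E'
from h import *
T,o=tool();A=np.array([.543,-.096]);u=np.array([.824,-.566])
print("rad",(T[:2,3]-A)@u,"tan",(T[:2,3]-A)@[.566,.824],T[2,3],T[:3,2],o["contact_force"],o["moment"])
print("Fx",T[:3,:3].T@o["contact_force"])
E
```

```text
clock: 7.4
tcp_pos: [0.5985, -0.1345, 0.2593]
orientation: [2.908, -0.904, 0.369]
contact_force: [2.5, -1.4, 2.4]
grip_width: 0.0193
gripper_force: 58.4
clock: 7.8
tcp_pos: [0.602, -0.1371, 0.2597]
orientation: [2.969, -0.924, 0.149]
contact_force: [0.9, -0.3, 4.8]
grip_width: 0.0186
gripper_force: 59.6
clock: 8.2
tcp_pos: [0.6039, -0.1387, 0.2597]
orientation: [2.999, -0.932, 0.004]
contact_force: [4.5, -1.3, 1.2]
grip_width: 0.0186
gripper_force: 60.0
rad 0.07433796768922964 tan -0.0006746475364589039 0.2597273678357689 [ 0.002434   -0.00138864 -0.99999607] [ 4.45942699 -1.31463122  1.24716093] [-5.09564629e-01 -1.02953540e+00 -7.37604915e-04]
Fx [ 4.42235252 -1.44534471 -1.23447622]
```

```bash
python3 - <<'E'
from h import *
A=np.array([.543,-.096]);u=np.array([.824,-.566])
p,d=optics.grab_frame("side");X=cloud(p,d,optics.camera_model("side"))
rad=(X[...,:2]-A)@u; tan=(X[...,:2]-A)@np.array([.566,.824])
b=(d>0)&(X[...,2]>.215)&(X[...,2]<.33)
for v in range(125,176,3):
    w=[(u_,*(float(round(k,3)) for k in(X[v,u_,2],rad[v,u_],tan[v,u_])),int(p[v,u_].max())) for u_ in range(383,404,3) if b[v,u_] and abs(tan[v,u_])<.012]
    if w:print(v,*w)
cv2.imwrite("pics/u2.png",cv2.resize(p[90:240,320:520],(800,600),interpolation=2)[:,:,::-1])
E
```

```text
125 (398, 0.318, 0.085, -0.01, 97)
128 (398, 0.31, 0.087, -0.012, 114)
131 (395, 0.313, 0.073, 0.004, 91) (398, 0.313, 0.069, -0.001, 101) (401, 0.312, 0.069, -0.008, 67)
134 (395, 0.309, 0.067, 0.007, 68) (398, 0.311, 0.061, 0.004, 76) (401, 0.308, 0.065, -0.005, 37)
137 (395, 0.302, 0.068, 0.006, 23) (398, 0.303, 0.064, 0.001, 22) (401, 0.304, 0.059, -0.003, 28)
140 (395, 0.298, 0.063, 0.008, 20) (398, 0.296, 0.066, -0.0, 21) (401, 0.293, 0.069, -0.009, 28)
143 (395, 0.291, 0.066, 0.006, 18) (398, 0.292, 0.061, 0.002, 21) (401, 0.288, 0.067, -0.008, 31)
146 (395, 0.286, 0.063, 0.007, 18) (398, 0.285, 0.063, 0.001, 19) (401, 0.281, 0.068, -0.009, 31)
149 (395, 0.278, 0.065, 0.005, 18) (398, 0.28, 0.06, 0.002, 20) (401, 0.274, 0.068, -0.01, 42)
152 (395, 0.273, 0.063, 0.006, 22) (398, 0.273, 0.059, 0.002, 22) (401, 0.269, 0.065, -0.008, 44)
155 (395, 0.266, 0.063, 0.005, 22) (398, 0.264, 0.064, -0.002, 21) (401, 0.26, 0.068, -0.011, 58)
158 (392, 0.259, 0.066, 0.01, 32) (395, 0.26, 0.063, 0.005, 27) (398, 0.26, 0.061, -0.0, 26)
161 (392, 0.253, 0.065, 0.01, 26) (395, 0.252, 0.065, 0.004, 20) (398, 0.253, 0.061, -0.001, 60)
164 (389, 0.241, 0.076, 0.01, 110) (392, 0.242, 0.072, 0.006, 94) (395, 0.245, 0.065, 0.003, 100) (398, 0.24, 0.071, -0.008, 96)
167 (392, 0.237, 0.069, 0.007, 102) (395, 0.238, 0.065, 0.002, 101) (398, 0.234, 0.07, -0.007, 103)
170 (392, 0.233, 0.065, 0.009, 104) (395, 0.224, 0.077, -0.006, 95) (398, 0.227, 0.07, -0.008, 99)
173 (389, 0.223, 0.073, 0.011, 113) (392, 0.224, 0.068, 0.007, 105) (395, 0.218, 0.075, -0.005, 97) (398, 0.221, 0.069, -0.008, 99)
```

View pics/u2.png

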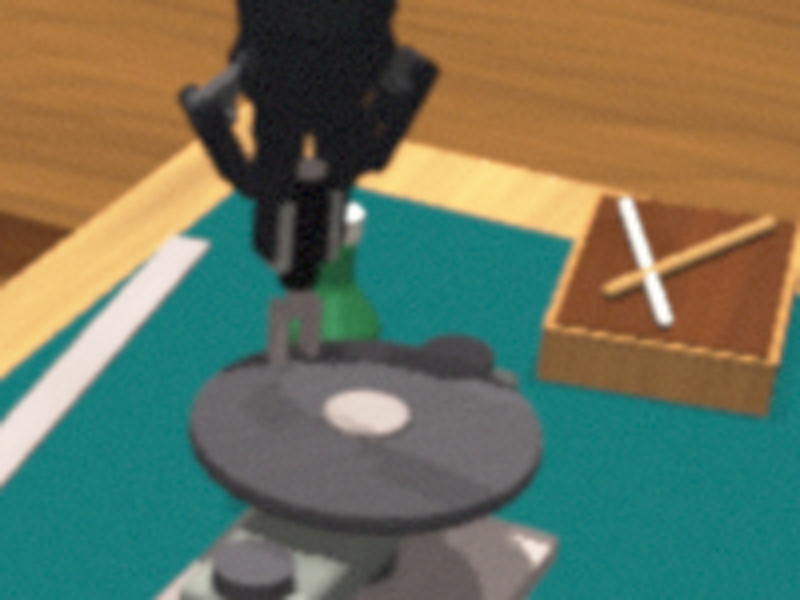

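The grip now looks close to vertical. I'll confirm the stop with a small outward push.

```bash

python3 -m crank '[[[0.15,0,0],[0,-0.03,0]],[[0,0,0],[0,0,0]],[[0,0,0],[0,0,0]]]'
python3 -m crank '[[[0.15,0,0],[0,-0.03,0]],[[0,0,0],[0,0,0]],[[0,0,0],[0,0,0]]]'
python3 -c "
from h import *
T,o=tool();print((T[:3,:3].T@o['contact_force']).round(2),o['moment'].round(2),T[:3,2].round(3),((T[:2,3]-[.543,-.096])@[.824,-.566]).round(4))"
```

```text
clock: 8.55
tcp_pos: [0.6043, -0.1389, 0.2596]
orientation: [-2.992, 0.929, 0.043]
contact_force: [-0.3, -0.7, 1.9]
grip_width: 0.0187
gripper_force: 60.1
clock: 8.85
tcp_pos: [0.6037, -0.1385, 0.2594]
orientation: [-2.982, 0.925, 0.096]
contact_force: [-4.7, 3.1, 7.1]
grip_width: 0.0184
gripper_force: 60.3
[-6.03  0.12 -6.71] [0.42 0.93 0.03] [-0.053  0.035 -0.998] 0.074
```

TCP did not advance (0.3 cm commanded) and the force swung from +4 to −6 N, so the grip is at its stop. Release, straighten the hand and regrip.

```bash

python3 -m crank '[[[0,0,0],[0,0,0]],[[0,0,0],[0,0,0]],[[0,0,0],[0,0,0]]]' 4 30
python3 - <<'E'
from h import *
T,o=tool();A=np.array([.543,-.096]);u=np.array([.824,-.566])
print("rad",(T[:2,3]-A)@u,"tan",(T[:2,3]-A)@[.566,.824],T[2,3],T[:3,2],o["contact_force"]);go(*(A+.0725*u),.261)
E
```

```text
clock: 9.15
tcp_pos: [0.6051, -0.1398, 0.259]
orientation: [-2.982, 0.926, 0.091]
contact_force: [0.6, 0.3, 0.3]
grip_width: 0.0398
gripper_force: 0.0
rad 0.07600087357849455 tan -0.0009713803659589873 0.25901407260753173 [-0.05029899  0.03377434 -0.99816297] [0.63547026 0.26743994 0.32345759]
t 9.15 shift cm [-0.37 -0.1  -0.18] xaxis deg -34.5 zaxis [-0.05   0.034 -0.998] q [ 0.29  0.41 -0.21  1.6   0.06  1.19 -2.09] F [0.64 0.27 0.32]
```

```bash

python3 -m crank '[[[-0.35,-0.08,-0.2],[0,0.06,0]],[[0,0,0],[0,0,0]],[[0,0,0],[0,0,0]]]'
python3 - <<'E'
from h import *
T,o=tool();A=np.array([.543,-.096]);u=np.array([.824,-.566])
print("rad",(T[:2,3]-A)@u,"tan",(T[:2,3]-A)@[.566,.824],T[2,3],T[:3,2],o["contact_force"])
p,d=optics.grab_frame("side");X=cloud(p,d,optics.camera_model("side"))
rad=(X[...,:2]-A)@u; tan=(X[...,:2]-A)@np.array([.566,.824])
m=(d>0)&(X[...,2]>.25)&(X[...,2]<.306)&(abs(tan)<.007)&(abs(rad-.066)<.014)&(p.max(-1)<40)
print(m.sum(),"lean drad/dz",np.polyfit(X[m][:,2],rad[m],1)[0])
e=(d>0)&(X[...,2]>.25)&(abs(tan)<.014)&(abs(rad-.07)<.025)&(p.max(-1)<40)
q,d2,X2=wrist();cv2.imwrite("pics/w4.png",q[:,:,::-1])
# circle table, tool frame, phi clockwise from start; radius 72.5; tool x=outward at start, clockwise tangent=+?
t=np.array([.566,.824]);print("cw tangent in tool",T[:3,:3].T@np.r_[np.array([u[1],-u[0]]),0])
E
```

```text
clock: 9.45
tcp_pos: [0.6031, -0.1371, 0.2618]
orientation: [-3.0, 0.931, 0.001]
contact_force: [-0.5, -0.2, 0.7]
grip_width: 0.0403
gripper_force: 0.0
rad 0.07276595482934907 tan 0.00015122895948216722 0.2618300274228676 [-8.19219005e-04  3.95604451e-04 -9.99999586e-01] [-0.52943858 -0.24677123  0.65644983]
136 lean drad/dz 0.005225281416529296
cw tangent in tool [-1.75339881e-05  9.99665935e-01  1.37699889e-04]
```

View pics/w4.png

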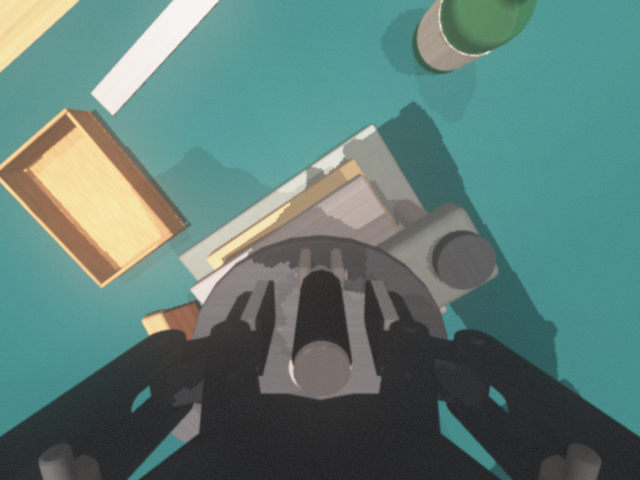

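Upright (lean 0.005). The stem end shows at (320,368), straight along the tool. Clamp at 70 N and print a circle table in tool axes (tool +y is the clockwise tangent).

```bash

python3 -m crank '[[[0,0,0],[0,0,0]],[[0,0,0],[0,0,0]],[[0,0,0],[0,0,0]],[[0,0,0],[0,0,0]]]' 1 70
cat > f.py <<'E'
from h import *
T,o=tool();A=np.array([.543,-.096]);w=T[:2,3]-A
u0=np.array([.824,-.566]);c0=np.array([u0[1],-u0[0]])
F=o["contact_force"][:2];rr=np.hypot(*w);u=w/rr;c=np.array([u[1],-u[0]])
print("t%.2f R %.2f phi %.3f Frad %.1f Fcw %.1f grip %.4f z %.4f"%(o["clock"],rr*1e3,np.arctan2(w@c0,w@u0)%6.2832,F@u,F@c,o["grip_width"],o["tcp_pos"][2]))
E
python3 f.py; python3 - <<'E'
import numpy as np
ph=np.arange(0,43)*.15;P=np.round(7.28*np.c_[np.cos(ph),np.sin(ph)],2);D=np.diff(P,axis=0).round(2)
for i in range(0,42,5):print(round(ph[i],2),"["+",".join("[[%g,%g,0],[0,0,0]]"%tuple(r) for r in D[i:i+5])+"]")
E
```

```text
clock: 9.95
tcp_pos: [0.6033, -0.1379, 0.2617]
orientation: [2.999, -0.933, 0.0]
contact_force: [-1.2, -2.0, 2.9]
grip_width: 0.0184
gripper_force: 68.2
t9.95 R 73.41 phi 0.006 Frad 0.1 Fcw 2.3 grip 0.0184 z 0.2617
0.0 [[[-0.08,1.09,0],[0,0,0]],[[-0.25,1.06,0],[0,0,0]],[[-0.39,1.02,0],[0,0,0]],[[-0.55,0.94,0],[0,0,0]],[[-0.68,0.85,0],[0,0,0]]]
0.75 [[[-0.8,0.74,0],[0,0,0]],[[-0.91,0.61,0],[0,0,0]],[[-0.98,0.48,0],[0,0,0]],[[-1.05,0.31,0],[0,0,0]],[[-1.08,0.16,0],[0,0,0]]]
1.5 [[[-1.09,0,0],[0,0,0]],[[-1.07,-0.17,0],[0,0,0]],[[-1.04,-0.33,0],[0,0,0]],[[-0.99,-0.48,0],[0,0,0]],[[-0.89,-0.62,0],[0,0,0]]]
2.25 [[[-0.8,-0.74,0],[0,0,0]],[[-0.67,-0.86,0],[0,0,0]],[[-0.54,-0.95,0],[0,0,0]],[[-0.39,-1.02,0],[0,0,0]],[[-0.24,-1.06,0],[0,0,0]]]
3.0 [[[-0.07,-1.09,0],[0,0,0]],[[0.09,-1.09,0],[0,0,0]],[[0.25,-1.06,0],[0,0,0]],[[0.41,-1.01,0],[0,0,0]],[[0.56,-0.94,0],[0,0,0]]]
3.75 [[[0.69,-0.85,0],[0,0,0]],[[0.8,-0.73,0],[0,0,0]],[[0.91,-0.61,0],[0,0,0]],[[0.99,-0.46,0],[0,0,0]],[[1.05,-0.31,0],[0,0,0]]]
4.5 [[[1.08,-0.15,0],[0,0,0]],[[1.09,0.02,0],[0,0,0]],[[1.07,0.17,0],[0,0,0]],[[1.04,0.34,0],[0,0,0]],[[0.98,0.49,0],[0,0,0]]]
5.25 [[[0.89,0.62,0],[0,0,0]],[[0.79,0.76,0],[0,0,0]],[[0.67,0.86,0],[0,0,0]],[[0.53,0.95,0],[0,0,0]],[[0.38,1.03,0],[0,0,0]]]
6.0 [[[0.23,1.06,0],[0,0,0]],[[0.06,1.09,0],[0,0,0]]]
```

```bash

python3 -m crank '[[[-0.08,1.09,0],[0,0,0]],[[-0.25,1.06,0],[0,0,0]],[[-0.39,1.02,0],[0,0,0]],[[-0.55,0.94,0],[0,0,0]],[[-0.68,0.85,0],[0,0,0]]]' >/dev/null; python3 f.py
python3 -m crank '[[[-0.8,0.74,0],[0,0,0]],[[-0.91,0.61,0],[0,0,0]],[[-0.98,0.48,0],[0,0,0]]]' >/dev/null; python3 f.py
python3 -m crank '[[[0,0,0],[0,0,0]],[[0,0,0],[0,0,0]]]';python3 f.py
```

```text
t10.45 R 72.90 phi 0.722 Frad 0.7 Fcw -6.3 grip 0.0183 z 0.2618
t10.75 R 72.56 phi 1.178 Frad -1.3 Fcw -6.7 grip 0.0182 z 0.2618
clock: 10.95
tcp_pos: [0.5262, -0.1665, 0.2617]
orientation: [-3.0, 0.931, 0.002]
contact_force: [-3.0, 0.5, 1.5]
grip_width: 0.0184
gripper_force: 69.3
t10.95 R 72.48 phi 1.203 Frad 0.2 Fcw 3.0 grip 0.0184 z 0.2617
```

```bash

python3 -m crank '[[[-1.05,0.31,0],[0,0,0]],[[-1.08,0.16,0],[0,0,0]],[[-1.09,0,0],[0,0,0]],[[-1.07,-0.17,0],[0,0,0]],[[-1.04,-0.33,0],[0,0,0]]]'>/dev/null; python3 f.py
python3 -m crank '[[[-0.99,-0.48,0],[0,0,0]],[[-0.89,-0.62,0],[0,0,0]],[[-0.8,-0.74,0],[0,0,0]],[[-0.67,-0.86,0],[0,0,0]],[[-0.54,-0.95,0],[0,0,0]]]'>/dev/null; python3 f.py
python3 -m crank '[[[-0.39,-1.02,0],[0,0,0]],[[-0.24,-1.06,0],[0,0,0]],[[-0.07,-1.09,0],[0,0,0]],[[0.09,-1.09,0],[0,0,0]]]'>/dev/null; python3 f.py
```

```text
t11.45 R 71.64 phi 1.929 Frad -5.0 Fcw -5.6 grip 0.0181 z 0.2618
t11.95 R 71.00 phi 2.679 Frad -6.6 Fcw -6.5 grip 0.0185 z 0.2618
t12.35 R 70.83 phi 3.280 Frad -5.3 Fcw -6.0 grip 0.0184 z 0.2617
```

```bash

python3 -m crank '[[[0.25,-1.06,0],[0,0,0]],[[0.41,-1.01,0],[0,0,0]],[[0.56,-0.94,0],[0,0,0]]]'>/dev/null; python3 f.py
python3 -m crank '[[[0.69,-0.85,0],[0,0,0]],[[0.8,-0.73,0],[0,0,0]]]'>/dev/null; python3 f.py
python3 -m crank '[[[0.91,-0.61,0],[0,0,0]],[[0.99,-0.46,0],[0,0,0]]]'>/dev/null; python3 f.py
```

```text
t12.65 R 70.99 phi 3.737 Frad -4.3 Fcw -6.8 grip 0.0179 z 0.2617
t12.85 R 71.31 phi 4.041 Frad -4.0 Fcw -6.0 grip 0.0186 z 0.2616
t13.05 R 71.66 phi 4.344 Frad -4.6 Fcw -6.3 grip 0.0187 z 0.2616
```

```bash

python3 -m crank '[[[1.05,-0.31,0],[0,0,0]],[[1.08,-0.15,0],[0,0,0]]]'>/dev/null; python3 f.py
```

```text
t13.25 R 72.05 phi 4.644 Frad -5.0 Fcw -6.1 grip 0.0185 z 0.2616
```

```bash

python3 -m crank '[[[1.09,0.02,0],[0,0,0]],[[1.07,0.17,0],[0,0,0]]]'>/dev/null; python3 f.py
python3 -m crank '[[[1.04,0.34,0],[0,0,0]],[[0.98,0.49,0],[0,0,0]]]'>/dev/null; python3 f.py
```

```text
t13.45 R 72.47 phi 4.937 Frad -5.6 Fcw -6.1 grip 0.0182 z 0.2617
t13.65 R 72.83 phi 5.229 Frad -4.0 Fcw -6.0 grip 0.0185 z 0.2617
```

```bash

python3 -m crank '[[[0.89,0.62,0],[0,0,0]],[[0.79,0.76,0],[0,0,0]]]'>/dev/null; python3 f.py
python3 -m crank '[[[0.67,0.86,0],[0,0,0]],[[0.53,0.95,0],[0,0,0]]]'>/dev/null; python3 f.py
```

```text
t13.85 R 73.14 phi 5.517 Frad -3.3 Fcw -6.2 grip 0.0186 z 0.2617
t14.05 R 73.29 phi 5.808 Frad -1.2 Fcw -6.3 grip 0.0189 z 0.2617
```

```bash

python3 -m crank '[[[0.43,1.03,0],[0,0,0]],[[0.27,1.06,0],[0,0,0]]]'>/dev/null; python3 f.py
python3 -m crank '[[[0.06,1.09,0],[0,0,0]],[[-0.08,1.09,0],[0,0,0]]]'>/dev/null; python3 f.py
```

```text
t14.25 R 73.49 phi 6.109 Frad -2.9 Fcw -6.0 grip 0.0181 z 0.2618
t14.45 R 73.47 phi 0.124 Frad -1.7 Fcw -6.1 grip 0.0183 z 0.2618
```

```bash

python3 -m crank '[[[-0.25,1.06,0],[0,0,0]],[[-0.39,1.02,0],[0,0,0]]]'>/dev/null; python3 f.py
python3 -m crank '[[[-0.55,0.94,0],[0,0,0]],[[-0.68,0.87,0],[0,0,0]]]'>/dev/null; python3 f.py
```

```text
t14.65 R 73.37 phi 0.423 Frad -2.0 Fcw -4.9 grip 0.0185 z 0.2618
t14.85 R 73.20 phi 0.723 Frad -3.5 Fcw -6.8 grip 0.0185 z 0.2618
```

```bash

python3 -m crank '[[[-0.8,0.74,0],[0,0,0]],[[-0.91,0.61,0],[0,0,0]]]'>/dev/null; python3 f.py
```

```text
t15.05 R 72.89 phi 1.013 Frad -3.8 Fcw -9.3 grip 0.0186 z 0.2619
```

```bash

python3 -m crank '[[[-0.98,0.48,0],[0,0,0]],[[-1.05,0.31,0],[0,0,0]]]'>/dev/null; python3 f.py
```

```text
t15.25 R 72.54 phi 1.301 Frad -3.9 Fcw -11.8 grip 0.0184 z 0.2619
```

Stiffened from about 6.1 to 11.8 N (+5.7 N, on target). Stop, relax the hand slightly, then release and withdraw upward.

```bash

python3 -m crank '[[[0,0,0],[0,0,0]]]'>/dev/null; python3 f.py
python3 -m crank '[[[0.2,-0.05,0],[0,0,0]],[[0,0,0],[0,0,0]]]'>/dev/null; python3 f.py
python3 -m crank '[[[0,0,0],[0,0,0]],[[0,0,0],[0,0,0]],[[0,0,0],[0,0,0]],[[0,0,0],[0,0,0]]]' 5 ; python3 f.py
```

```text
t15.35 R 72.50 phi 1.325 Frad -4.3 Fcw -4.4 grip 0.0182 z 0.2618
t15.55 R 72.56 phi 1.308 Frad -5.9 Fcw 1.0 grip 0.0182 z 0.2617
clock: 15.95
tcp_pos: [0.5179, -0.1665, 0.2617]
orientation: [2.999, -0.933, -0.0]
contact_force: [-0.1, -0.3, -1.1]
grip_width: 0.0499
gripper_force: 0.0
t15.95 R 74.82 phi 1.311 Frad 0.3 Fcw 0.0 grip 0.0499 z 0.2617
```

```bash

python3 -m crank '[[[0,0,-1],[0,0,0]],[[0,0,-2.5],[0,0,0]],[[0,0,-2.5],[0,0,0]],[[0,0,-2.5],[0,0,0]],[[0,0,-2.5],[0,0,0]]]'>/dev/null
python3 -m crank '[[[0,0,0],[0,0,0]],[[0,0,0],[0,0,0]],[[0,0,0],[0,0,0]]]'
python3 - <<'E'
from h import *
T,o=tool()
p,d=optics.grab_frame("side");q,d2=optics.grab_frame("scene")
for n,P,D in(("side",p,d),("scene",q,d2)):
    X=cloud(P,D,optics.camera_model(n))
    m=(D>0)&(X[...,2]>.255)&(X[...,2]<.304)&(np.hypot(X[...,0]-.527,X[...,1]+.167)<.022)&(P.max(-1)<60)
    Q=X[m];print(n,len(Q),Q.mean(0),"dxy/dz",np.polyfit(Q[:,2],Q[:,:2],1)[0])
cv2.imwrite("pics/end.png",np.hstack([cv2.resize(p[90:315,300:500],(400,450)),cv2.resize(q[120:345,140:340],(400,450))])[:,:,::-1])
E
```

```text
clock: 16.75
tcp_pos: [0.5176, -0.1659, 0.3711]
orientation: [3.0, -0.932, -0.002]
contact_force: [0.1, -0.5, -1.1]
grip_width: 0.0501
gripper_force: 0.0
side 209 [ 0.51715533 -0.15545217  0.27963132] dxy/dz [-0.00494073  0.01666391]
scene 185 [ 0.52539374 -0.16463847  0.27983344] dxy/dz [-0.01454662  0.01711912]
```

View pics/end.png

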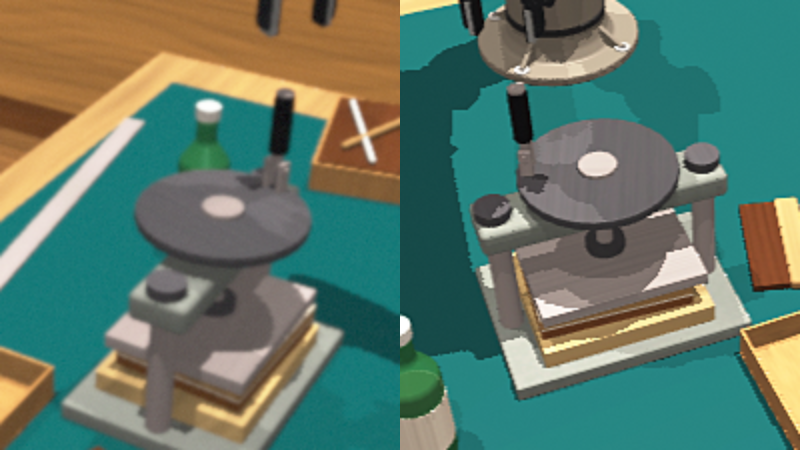

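The end view shows the grip upright at (282,125) and (518,115), lean ≤ 0.02 rad. The platen sits flat on the stack, and the bottle, brush and tray are undisturbed. Handing in.

```bash
python3 -c "
from bench import r
print(r.hand_in())"
```

```text
the job is handed in; nothing more can be done
None
```

The grip is upright and the press is closed: I wound the wheel clockwise about 1.2 turns until it stiffened to roughly 5.7 N above running free, then let go with the brush, bottle and tray undisturbed, and handed the job in at about 17 s (no verdict returned).

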